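# Release the drawer stay on the pigment chest

## Robot

A 6-joint arm with a two-finger parallel gripper is mounted at the origin on the work surface. World frame = base frame: x ahead of the robot, y to its left, z up, the work surface at z = 0. Lengths are in m, angles in degrees, forces in N, time in s.
With the tool pointing down it reaches from about 0.4 to 0.825 m from the base axis. Payload 7 kg.
Tool frame: the origin (TCP) lies midway between the tips of the shut fingers; the grasp point (between the pads) lies ctrl.tcp_to_grasp behind it (ctrl.tcp_to_grasp is the distance from the TCP to the grasp point, in m); y points along the fingers, z is the direction in which the jaws open and shut, and the axes are right-handed (so a half turn about y gives the same grasp; the last joint's range is limited). The gripper opens to 88 mm and grips with 3 to 60 N. Pads are 19 mm wide; open, the fingers measure 130 mm over their backs; the gripper's body (78 mm by 193 mm) begins 47 mm behind the grasp point.
Start: joints at [-47.321, 20.546, 0.682, 0, -70.136, -16.507], TCP at [0.298, -0.606, 0.227] pointing down, gripper open.
Joint ranges: [-176.03, 176.03], [-82.01, 121.73], [-58.28, 71.71], [-173.87, 95.51], [-174.79, -0.11], [-173.66, 173.66]. Speed limits (degrees/s): [136.94, 136.94, 172.46, 180, 180, 180].

## Interface

Orientations are given as [roll, pitch, yaw] about the fixed x, y, z axes, in that order (R = Rz(yaw) Ry(pitch) Rx(roll)).
In Python, from plant import ctrl, snapshot, silhouettes gives the robot as it stands.
- The arm moves only by the shell command python3 -m pendant 'ROWS'. ROWS is JSON, a list that holds one entry, the list of rows, each a list of 7 numbers: the shift along the tool's x, y, z in cm, then the turn, a rotation vector about the tool's x, y, z in degrees, then the opening, from 0 (shut) to 1 (fully open). In form: [[[x, y, z, rx, ry, rz, hand], ...]]. A call has 1 to 12 rows; each row shifts and turns the commanded pose from where the row before left it, along the tool's axes as they then stand; what a row does not reach is not made up. A row lasts 1/12 s, in which the tool goes at most 41.7 mm and 7.16 degrees, less where a joint would pass 70% of its speed; a pose out of reach is approached as far as the arm can. A call with a gripper value outside its range is refused whole. The fingers move at their own pace and stop on an object; the grip force is fixed at half the most. Time passes only in rows, so rows that do not move let the fingers close. It gives the time, the measured TCP pose, the force and the opening at its end, in the units of the state.
- ctrl.get_obs(): the state, without advancing time (a new reading comes with each control period).
- snapshot(name): name is "side" or "top" or "wrist"; returns a dict with "image" (400x640x3 uint8, red, green, blue), "camera_matrix" (3x3 intrinsics, pixels), "eye" and "orientation" of the camera in the world; the wrist camera has in their place "mount" (4x4, takes a point from camera to tool coordinates, whose origin is the TCP and whose axes are the tool frame's). Camera axes: x right, y down, z forward; pixel columns grow to the right and rows downward; lengths in m; the calibration is good to about 2 mm. A picture is of the moment at which its call begins: read the wrist's pose just before it. There is no depth.
- ctrl.close_job(): hands the job in, once; it reports no verdict.
Trained networks look in a picture, given as the dict that the camera call returned (one of the last four; its "shot" number tells which), for a name from the list of things; names that differ only in an ending like _2 or _b are one class to them, and where a whole thing is asked for, a point or a joint stands for the part that bears it (a point fixed in the world has none). Each returns a list of dicts, best first, with "confidence" (0 to 1); they miss things now and then, are a little off and sometimes report something else, mostly with a low value. They report only what shows in the picture. A call takes as long as a camera call.
- silhouettes(picture, thing): "mask" (400x640 bool, what is visible of it) and "bbox" ([left, top, width, height] in pixels, round what is visible of it).
The state is a dict: "clock": time; "joint_pos": joint angles; "qvel": joint speeds; "tau": joint torques, N m; "tool_pos": TCP position; "orientation": TCP orientation; "force": force on the tool from outside, world axes, zero at the start; "moment": the same for the moment, N m; "opening": finger opening in m.
Only numpy, scipy, OpenCV 4.12 (cv2) and the standard library are available. Lean on these libraries where they do the work, as an engineer would, in place of code of your own. Each camera call takes 0.05 s, during which the arm holds its last target.

## Task

One of the two small wooden chests has its drawer out, held by a steel stay lying down behind the drawer front. Lift that stay by its side handle and swing it up about its hinge until it stands upright or leans back, then push the drawer fully home, leaving the stay up.

Things in the scene. Friction and masses are not known exactly. Their poses are not given: they have to be found in the camera images.
- stay (a joint): Angle (rad) of the steel stay on the chest with the open drawer: 0 lying level, locking; 1.57 upright; 1.9 leaning back on its stop. A bar 14 mm wide, 6 thick, on a pin 115 mm above the table, 90 mm behind the chest's front edge, running 146 mm to the drawer front, its end bent 44 mm down. Stiff, stays where left (3 N). The other chest's stay already stands up, to 265 mm: pass above it.
- stay_grip (a point): Grasp point on the stay's handle, a level round rod 12 mm thick, 55 mm long, sideways from the bar; point 33 mm from the bar. Stay down: 135 mm above the table (chest top 100, lid 105, drawer front 84 mm). Axes turn with the stay; stay down: x level into the chest, y along the rod to the bar, z up. The turning axis is parallel to y, 100 mm along +x and 20 mm down -z; lifting is about +y.
- drawer (a joint): How far that drawer is out (m): 0 fully shut, 0.07 to 0.085 at the start, 0.095 outer stop. With the stay down, pushing stops at about 0.062, where the drawer front meets the stay's bent end. Slides stiffly (about 1.5 N), no spring.
- drawer_front (a point): Centre of the outer face of that drawer's front: a plain upright board without knob, 180 mm wide, 80 high, 12 thick, 44 mm above the table here; moves with the drawer. x points level into the chest (the way to push), y along the front, z up. Shut, the board lies against the chest's front (chest 220 mm deep, 180 wide).

How it is judged:
By the outcome, as a careful person would: the job done as asked, in the order asked, and still so for the second after the job is handed in, with the robot touching nothing.
It also fails if it takes over 56 s, if anything falls off the work surface, if the arm or the gripper's body presses on something with over 40 N, if the wrist force passes 120 N, or if a joint passes its speed limit or range.

## Working session

There is one attempt and no reset: what is moved stays moved. The work goes in short steps, Python scripts to look and compute and a shell command to move; the robot and the scene stay as the last step left them, time stands still between calls to the robot, and variables do not carry over. Pictures are saved under pics/ and viewed, and the job is handed in when it is done.

```bash
ls; mkdir -p pics
python3 - <<'E'
from plant import ctrl, snapshot, silhouettes
import cv2,numpy as np
print(ctrl.get_obs(), ctrl.tcp_to_grasp)
for n in ["side","top"]:
    s=snapshot(n); cv2.imwrite(f"pics/{n}0.png",s["image"][:,:,::-1])
    print(n,s["camera_matrix"].tolist(),s["eye"],s["orientation"])
    for t in ["stay","stay_grip","drawer","drawer_front"]:
        for r in silhouettes(s,t):
            m=r["mask"]; print(t,r["confidence"],r["bbox"],m.sum(),cv2.minAreaRect(np.argwhere(m)[:,::-1].astype(np.float32)))
E
```

```text
pics
{'clock': 0.0, 'joint_pos': array([-4.73185709e+01,  2.05928557e+01,  6.33276766e-01, -2.22540999e-02,
       -7.01338216e+01, -1.65064974e+01]), 'qvel': array([ 0.03045269, -0.08567746,  0.03294357, -0.08206313, -0.04119766,
       -0.065223  ]), 'tau': array([-1.84200426e-04, -5.82722247e+01,  2.93054473e+01,  6.99724987e+00,
        6.84153638e-03, -1.90401124e-04]), 'tool_pos': array([ 0.29752084, -0.60534992,  0.22559615]), 'orientation': array([-8.99045043e+01,  6.48239752e-03,  2.61673575e+01]), 'force': array([ 0.10616009, -1.19547156, -0.01372842]), 'moment': array([-0.06231675,  0.01603209,  0.01848419]), 'opening': 0.0878501031216281} 0.0188
side [[492.75799127182376, 0.0, 316.9078118082485], [0.0, 492.75799127182376, 192.9394344511625], [0.0, 0.0, 1.0]] [0.50036927 0.57228553 0.6791844 ] [-134.04688594    0.35270932 -173.25939236]
stay 0.93 [281.2, 124.1, 85.0, 52.6] 796 ((326.88897705078125, 143.1614532470703), (88.58985137939453, 42.468929290771484), 17.265811920166016)
stay_grip 0.93 [277.9, 126.5, 91.0, 51.0] 848 ((326.35638427734375, 142.97000122070312), (88.967
[... 235 characters left out ...]
, 90.2] 2906 ((353.3019714355469, 167.98019409179688), (47.562774658203125, 90.4488754272461), 5.7105937004089355)
top [[389.548360831381, 0.0, 319.0549094375135], [0.0, 389.548360831381, 196.97255361625994], [0.0, 0.0, 1.0]] [ 0.43725956 -0.01290579  0.86680067] [-168.73461244    0.65671444  -91.07249312]
stay 0.56 [366.0, 163.4, 36.7, 79.0] 804 ((383.1548767089844, 201.30609130859375), (81.10198211669922, 35.42133712768555), 89.21517944335938)
stay_grip 0.62 [365.7, 159.7, 38.0, 81.5] 800 ((383.5, 202.0), (80.0, 35.0), 90.0)
drawer 0.92 [347.5, 206.4, 90.2, 48.8] 3091 ((393.5, 233.0), (46.0, 91.0), 90.0)
drawer_front 0.98 [345.9, 210.6, 93.3, 45.1] 3028 ((393.0, 233.5), (45.0, 90.0), 90.0)
```

View pics/side0.png

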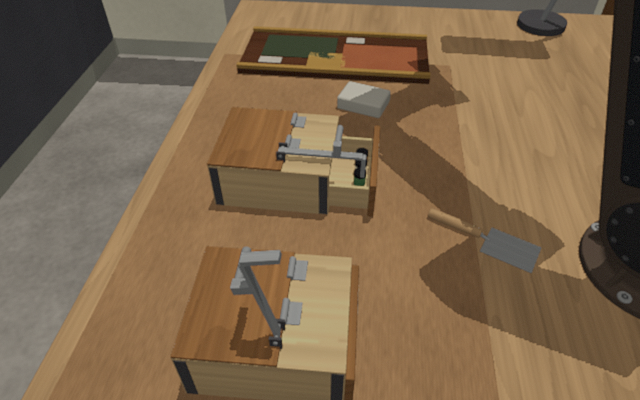

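View pics/top0.png

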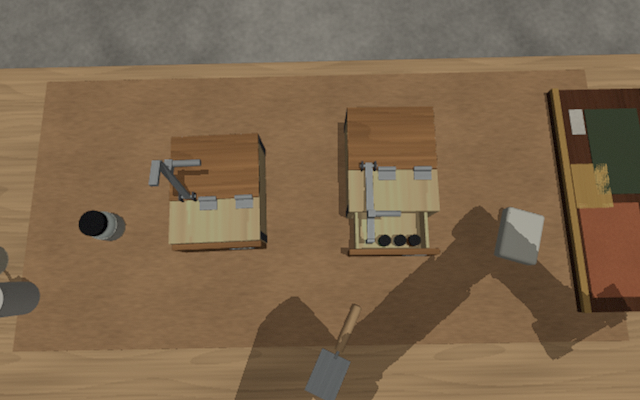

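The side and top views show the open chest on the robot's right: bar running along about column 369, handle rod at about (372–399, 214) and drawer front at row 252, all in the top view. I'll zoom in for measuring.

```bash
cat > h.py <<'E'
import numpy as np,cv2
from scipy.spatial.transform import Rotation as R
def ray(s,px,z):
    K=s["camera_matrix"];Rm=R.from_euler("xyz",s["orientation"],degrees=True).as_matrix()
    d=Rm@np.linalg.solve(K,[px[0],px[1],1]);e=np.array(s["eye"])
    return e+d*(z-e[2])/d[2]
def proj(s,p):
    Rm=R.from_euler("xyz",s["orientation"],degrees=True).as_matrix()
    q=s["camera_matrix"]@(Rm.T@(np.array(p)-s["eye"]));return q[:2]/q[2]
E
python3 - <<'E'
import cv2
t=cv2.imread("pics/top0.png")[95:265,330:450];cv2.imwrite("pics/topz.png",cv2.resize(t,None,fx=3.5,fy=3.5,interpolation=2)[:600])
t=cv2.imread("pics/side0.png")[100:220,200:390];cv2.imwrite("pics/sidez.png",cv2.resize(t,None,fx=4,fy=4,interpolation=2))
from plant import snapshot
from h import *
s=snapshot("top")
for n,p,z in [("chest back L",(347,108),.105),("chest back R",(433.5,108),.105),("lid hinge-side L",(347,170),.105),("R front top",(438.5,210),.1),("L front top",(347,213.5),.1),("drawer front outL",(349,255),.084),("outR",(438,255),.084),("rod end",(399,214),.135),("rod at bar",(373,214),.135)]:
    print(n,ray(s,p,z).round(4))
E
```

```text
chest back L [ 0.7773 -0.0689  0.105 ]
chest back R [ 0.773  -0.2488  0.105 ]
lid hinge-side L [ 0.6435 -0.0645  0.105 ]
R front top [ 0.5588 -0.2438  0.1   ]
L front top [ 0.5555 -0.0619  0.1   ]
drawer front outL [ 0.4745 -0.0642  0.084 ]
outR [ 0.4711 -0.2405  0.084 ]
rod end [ 0.5471 -0.1581  0.135 ]
rod at bar [ 0.5481 -0.1089  0.135 ]
```

View pics/topz.png

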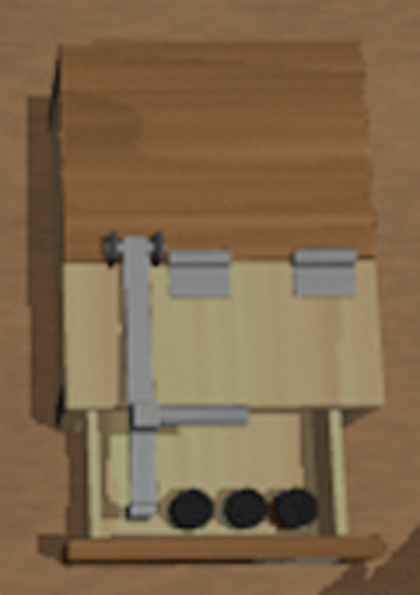

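View pics/sidez.png

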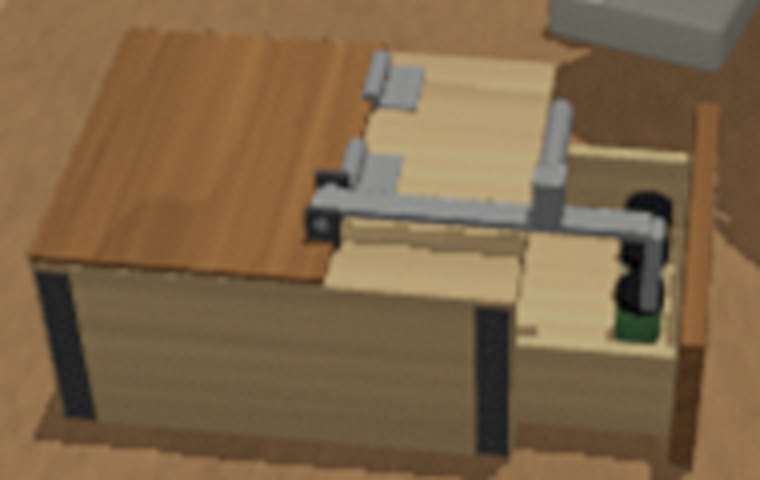

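```bash
cat >> h.py <<'E'
def w(p,l): # chest frame: origin front edge centre on table
    c,s=np.cos(p[2]),np.sin(p[2]);return np.array([p[0]+c*l[0]-s*l[1],p[1]+s*l[0]+c*l[1],l[2]])
E
python3 - <<'E'
from plant import snapshot
from h import *
from scipy.optimize import least_squares
S={n:snapshot(n) for n in("side","top")}
# p: x,y,yaw, by (bar y), d (drawer out)
obs=[("top",(347.5,107.5),lambda p:(.22,.09,.105)),("top",(433.5,107.5),lambda p:(.22,-.09,.105)),
("top",(348,212),lambda p:(0,.09,.1)),("top",(439,210.5),lambda p:(0,-.09,.1)),
("side",(329.2,175.5),lambda p:(0,.09,.1)),("side",(338.7,116),lambda p:(0,-.09,.1)),
("top",(400.6,213.3),lambda p:(-.01,p[3]-.062,.135)),("top",(371.7,213.3),lambda p:(-.01,p[3],.135)),
("side",(340.5,125.5),lambda p:(-.01,p[3]-.062,.138)),
("top",(349,255),lambda p:(-p[4]-.012,.09,.084)),("top",(439,255.3),lambda p:(-p[4]-.012,-.09,.084)),
("side",(378.5,126),lambda p:(-p[4]-.012,-.09,.084)),("side",(375,186.5),lambda p:(-p[4]-.012,.09,.084)),
("top",(369,166),lambda p:(.09,p[3],.118))]
f=lambda p:np.concatenate([proj(S[c],w(p,l(p)))-px for c,px,l in obs])
r=least_squares(f,[.557,-.155,-.02,.05,.072],loss="soft_l1")
p=r.x;print(p.round(4),np.degrees(p[2]));print(f(p).reshape(-1,2).round(1).tolist())
np.save("p.npy",p)
print("grip",w(p,(-.01,p[3]-.033,.135)),"front",w(p,(-p[4]-.012,0,.044)),"pin",w(p,(.09,p[3],.115)))
E
```

```text
[ 0.5575 -0.1556 -0.016   0.0508  0.0711] -0.9165849036191559
[[-0.4, -0.2], [0.1, -0.9], [0.8, -0.2], [0.5, 0.9], [-0.7, 0.9], [0.2, 0.8], [2.9, 0.5], [-1.0, 0.7], [0.0, -0.5], [0.0, -0.7], [0.8, -1.3], [1.3, 0.4], [0.4, 0.7], [-0.7, -0.5]]
grip [ 0.5477405  -0.13763605  0.135     ] front [ 0.47432346 -0.15427565  0.044     ] pin [ 0.6482556  -0.10623995  0.115     ]
```

Fit residuals are about 1 px, so I'm moving above the handle.

```bash
python3 -m pendant '[[[3.2,-0.3,2.4,0,0,0,1],[3.2,-0.3,2.4,0,0,0,1],[3.2,-0.3,2.4,0,0,0,1],[3.2,-0.3,2.4,0,0,0,1],[3.2,-0.3,2.4,0,0,0,1],[3.2,-0.3,2.4,0,0,0,1],[3.2,-0.3,2.4,0,0,0,1],[3.2,-0.3,2.4,0,0,0,1],[3.2,-0.3,2.4,0,0,0,1],[3.2,-0.3,2.4,0,0,0,1],[3.2,-0.3,2.4,0,0,0,1],[3.2,-0.3,2.4,0,0,0,1]]]'
python3 -m pendant '[[[0,0,0,0,-7,0,1],[0,0,0,0,-7,0,1],[0,0,0,0,-7,0,1],[0,0,0,0,-7,0,1],[0,0,0,0,-7,0,1],[0,0,0,0,-7,0,1],[0,0,0,0,-7,0,1],[0,0,0,0,-7,0,1],[0,0,0,0,-7,0,1],[0,0,0,0,0,0,1]]]'
cat > err.py <<'E'
import sys
from plant import ctrl
from h import *
o=ctrl.get_obs();p=np.load("p.npy")
T=R.from_euler("xyz",o["orientation"],degrees=True)
def to(target,rot=None):
    print("clock",o["clock"],"pos",o["tool_pos"].round(4),"rpy",o["orientation"].round(2),"F",o["force"].round(1),"open",o["opening"],"q",o["joint_pos"].round(1))
    print("shift tool cm",(100*T.inv().apply(np.array(target)-o["tool_pos"])).round(2))
    if rot is not None: print("rotvec tool",(T.inv()*rot).as_rotvec(degrees=True).round(2))
yaw=np.degrees(p[2])
DOWN=R.from_euler("xyz",[-90,0,90+yaw],degrees=True)
if __name__=="__main__":
    g=w(p,(-.01,p[3]-.033,.135));to(g+[0,0,.10],DOWN)
E
python3 err.py
```

```text
clock: 1.65
tool_pos: [0.5158, -0.176, 0.2632]
orientation: [-90.0, -0.1, 26.2]
force: [1.2, -0.5, 0.8]
opening: 0.0876
clock: 2.48
tool_pos: [0.5153, -0.1779, 0.2627]
orientation: [-90.0, -0.0, 89.5]
force: [-0.2, 0.1, -0.1]
opening: 0.0879
clock 2.4833 pos [ 0.5153 -0.1779  0.2627] rpy [-90.02  -0.    89.5 ] F [-0.2  0.1 -0.1] open 0.08786037972989483 q [  1.6   7.  -12.6   0.  -70.4  -2. ]
shift tool cm [ 4.06  2.77 -3.21]
rotvec tool [0.02 0.42 0.  ]
```

```bash
python3 -m pendant '[[[2,1.3,-1.6,0,0.4,0,1],[2,1.3,-1.6,0,0,0,1],[0,0,0,0,0,0,1],[0,0,0,0,0,0,1]]]'
python3 err.py
python3 - <<'E'
from plant import ctrl,snapshot
from h import *
o=ctrl.get_obs()
s=snapshot("wrist");p=np.load("p.npy");M=s["mount"];print(np.round(M,3).tolist())
T=R.from_euler("xyz",o["orientation"],degrees=True).as_matrix()
im=s["image"][:,:,::-1].copy()
def pr(x):
    t=T.T@(np.array(x)-o["tool_pos"]);c=np.linalg.inv(M)@np.r_[t,1];q=s["camera_matrix"]@c[:3];return q[:2]/q[2]
for l in [(-.01,p[3]-.033,.135),(-.01,p[3]-.055,.135),(-.01,p[3],.135),(.09,p[3],.118),(0,-.09,.1),(0,.09,.1)]:
    u=pr(w(p,l));print(u.round(1));cv2.circle(im,tuple(int(v) for v in u),3,(0,0,255),1)
cv2.imwrite("pics/w1.png",im)
E
```

```text
clock: 2.82
tool_pos: [0.5481, -0.1377, 0.2356]
orientation: [-89.9, 0.0, 88.6]
force: [-0.6, -0.1, 0.1]
opening: 0.0878
clock 2.8167 pos [ 0.5481 -0.1377  0.2356] rpy [-8.989e+01  1.000e-02  8.863e+01] F [-0.6 -0.1  0.1] open 0.08781996645420938 q [  5.7  10.  -12.6  -0.  -67.6  -7.1]
shift tool cm [0.01 0.06 0.03]
rotvec tool [-0.11 -0.45 -0.01]
[[-0.001, 0.953, 0.304, -0.082], [-0.0, -0.304, 0.953, -0.157], [1.0, 0.0, 0.0, -0.001], [0.0, 0.0, 0.0, 1.0]]
[323.8 196.3]
[323.6 169.4]
[324.  234.1]
[210. 227.]
[310.2  55.1]
[313.6 256.6]
```

View pics/w1.png

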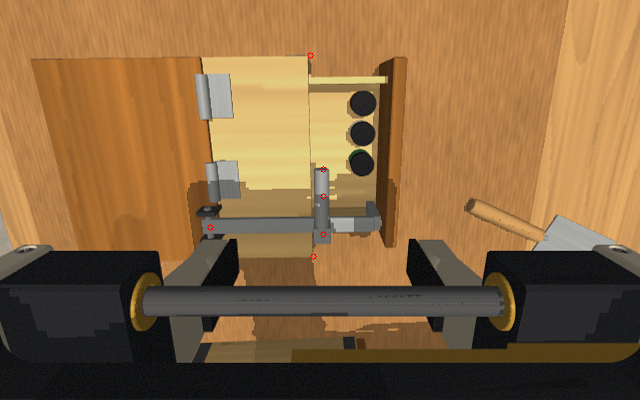

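The wrist view matches the model: rod at column 323, rows 169–234, midway between the fingers. Descending to close on the rod.

```bash
python3 -m pendant '[[[-0.1,2.8,0,0,-0.4,0,1],[-0.1,2.8,0,0,0,0,1],[-0.1,2.8,0,0,0,0,1],[-0.1,2.9,0,0,0,0,1],[0,0,0,0,0,0,1]]]'
python3 -m pendant '[[[0,0,0,0,0,0,0],[0,0,0,0,0,0,0],[0,0,0,0,0,0,0],[0,0,0,0,0,0,0],[0,0,0,0,0,0,0],[0,0,0,0,0,0,0],[0,0,0,0,0,0,0],[0,0,0,0,0,0,0]]]'; python3 err.py
```

```text
clock: 3.28
tool_pos: [0.5443, -0.143, 0.119]
orientation: [-89.6, -0.0, 89.0]
force: [-1.5, -0.0, -0.8]
opening: 0.0873
clock: 3.95
tool_pos: [0.548, -0.1425, 0.1238]
orientation: [-90.0, -0.0, 89.2]
force: [0.2, -0.9, 0.3]
opening: 0.0398
clock 3.95 pos [ 0.548  -0.1425  0.1238] rpy [-90.02  -0.    89.18] F [ 0.2 -0.9  0.3] open 0.03984711363628802 q [  5.2  15.5 -21.2   0.  -53.3  -6.1]
shift tool cm [  0.48 -11.12   0.03]
rotvec tool [0.02 0.09 0.  ]
```

```bash
python3 -m pendant '[[[0,0,0,0,0,0,0],[0,0,0,0,0,0,0],[0,0,0,0,0,0,0],[0,0,0,0,0,0,0],[0,0,0,0,0,0,0],[0,0,0,0,0,0,0],[0,0,0,0,0,0,0],[0,0,0,0,0,0,0]]]'
python3 - <<'E'
# planned arc: tool rows (per-row shift in tool axes) while tilting
import numpy as np
th=np.radians(np.arange(0,103,6.0))
tilt=np.radians(np.minimum(np.arange(0,103,6.0)/102*21,21))
x=-.1*np.cos(th)+.02*np.sin(th); z=.1*np.sin(th)+.02*np.cos(th)
# rod in pads: TCP is .0112 beyond the rod along finger dir
f=np.c_[-np.sin(tilt),-np.cos(tilt)]   # finger dir (x,z)
P=np.c_[x,z]+.0112*f
for i in range(len(th)-1):
    d=P[i+1]-P[i]; ty=f[i]; tz=np.array([-np.cos(tilt[i]),np.sin(tilt[i])])
    print(round(np.degrees(th[i+1])), "y %.2f z %.2f"%(100*d@ty,100*d@tz),"turn",np.degrees(tilt[i+1]-tilt[i]).round(2))
E
```

```text
clock: 4.62
tool_pos: [0.5488, -0.1425, 0.1237]
orientation: [-90.1, 0.0, 89.2]
force: [6.2, -0.4, -2.4]
opening: 0.0115
6 y -1.03 z -0.24 turn 1.24
12 y -1.01 z -0.32 turn 1.24
18 y -0.98 z -0.41 turn 1.24
24 y -0.94 z -0.49 turn 1.24
30 y -0.89 z -0.56 turn 1.24
36 y -0.84 z -0.63 turn 1.24
42 y -0.78 z -0.70 turn 1.24
48 y -0.72 z -0.76 turn 1.24
54 y -0.65 z -0.82 turn 1.24
60 y -0.58 z -0.87 turn 1.24
66 y -0.50 z -0.92 turn 1.24
72 y -0.42 z -0.96 turn 1.24
78 y -0.34 z -0.99 turn 1.24
84 y -0.25 z -1.01 turn 1.24
90 y -0.17 z -1.03 turn 1.24
96 y -0.08 z -1.04 turn 1.24
102 y 0.01 z -1.04 turn 1.24
```

Gripped: the opening is 11.5 mm on a 12 mm rod. Next is the first part of the arc.

```bash
python3 -m pendant '[[[0,-0.52,-0.11,0.6,0,0,0],[0,-0.51,-0.13,0.6,0,0,0],[0,-0.51,-0.15,0.6,0,0,0],[0,-0.5,-0.17,0.6,0,0,0],[0,-0.49,-0.19,0.6,0,0,0],[0,-0.49,-0.21,0.6,0,0,0],[0,-0.47,-0.23,0.6,0,0,0],[0,-0.47,-0.25,0.6,0,0,0],[0,-0.45,-0.27,0.6,0,0,0],[0,-0.44,-0.29,0.6,0,0,0],[0,0,0,0,0,0,0]]]'
cat > arc.py <<'E'
from err import *
pin=w(p,(.09,p[3],.115));d=T.as_matrix()[:,1]
rod=o["tool_pos"]-.0112*d; v=R.from_euler("z",-yaw,degrees=True).apply(rod-pin)
print("rod rel",v.round(4),"r",np.hypot(v[0],v[2]),"theta",np.degrees(np.arctan2(v[2],-v[0]))-np.degrees(np.arctan2(.02,.1)))
print("F",o["force"].round(1),"rpy",o["orientation"].round(1),"open",o["opening"],"q",o["joint_pos"].round(0))
E
python3 arc.py
python3 - <<'E'
from plant import snapshot
import cv2
s=snapshot("side");cv2.imwrite("pics/s2.png",s["image"][:,:,::-1])
E
```

```text
clock: 5.53
tool_pos: [0.5698, -0.1428, 0.1714]
orientation: [-83.8, 0.0, 89.2]
force: [-3.1, 2.7, 1.0]
opening: 0.0112
rod rel [-0.0766 -0.0378  0.0675] r 0.10214346243793106 theta 30.082365982821308
F [-3.1  2.7  1. ] rpy [-83.8   0.   89.2] open 0.011237656938891918 q [  5.  18. -10.  -1. -68.  -5.]
```

View pics/s2.png

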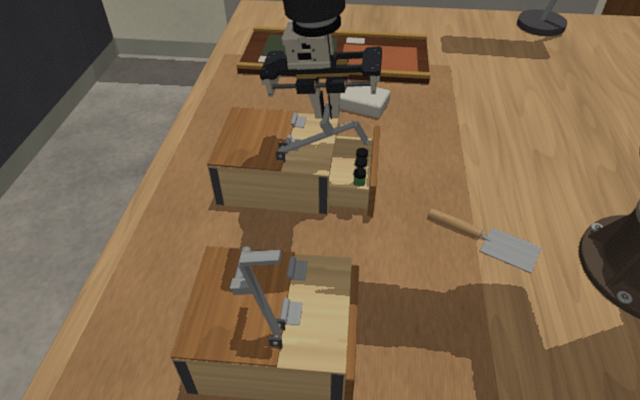

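The stay is rising, with its bent end at about (362,130) and the rod held. Continuing the arc.

```bash
python3 -m pendant '[[[0,-0.42,-0.31,0.6,0,0,0],[0,-0.42,-0.32,0.6,0,0,0],[0,-0.39,-0.35,0.6,0,0,0],[0,-0.39,-0.35,0.6,0,0,0],[0,-0.36,-0.38,0.6,0,0,0],[0,-0.36,-0.38,0.6,0,0,0],[0,-0.33,-0.41,0.6,0,0,0],[0,-0.32,-0.41,0.6,0,0,0],[0,-0.29,-0.43,0.6,0,0,0],[0,-0.29,-0.44,0.6,0,0,0],[0,-0.25,-0.46,0.6,0,0,0],[0,0,0,0,0,0,0]]]';python3 arc.py
python3 - <<'E'
from plant import snapshot
import cv2
s=snapshot("side");cv2.imwrite("pics/s3.png",cv2.resize(s["image"][:240,180:480,::-1],None,fx=2.5,fy=2.5))
E
```

```text
clock: 6.58
tool_pos: [0.6184, -0.1437, 0.2053]
orientation: [-77.4, 0.1, 89.2]
force: [-8.2, 6.0, 16.5]
opening: 0.0109
rod rel [-0.0268 -0.0379  0.1013] r 0.10474674609246505 theta 63.87223566849144
F [-8.2  6.  16.5] rpy [-77.4   0.1  89.2] open 0.0109446174724517 q [  4.  25.   4.  -1. -82.  -4.]
```

View pics/s3.png

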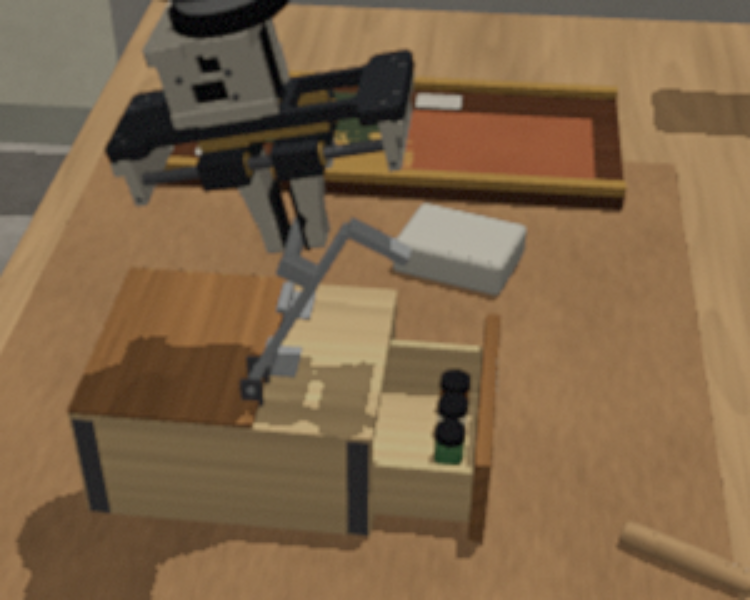

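```bash
python3 -m pendant '[[[0,0,0,0,0,0,0],[0,0,0,0,0,0,0],[0,0,0,0,0,0,0]]]';python3 arc.py
python3 - <<'E'
from plant import ctrl
print(ctrl.get_obs()["moment"])
E
```

```text
clock: 6.88
tool_pos: [0.6183, -0.1436, 0.2054]
orientation: [-77.5, 0.1, 89.2]
force: [-4.0, 4.4, 14.0]
opening: 0.0109
rod rel [-0.0269 -0.0379  0.1013] r 0.10480256044468296 theta 63.824208084780864
F [-4.   4.4 14. ] rpy [-77.5   0.1  89.2] open 0.010931914192646646 q [  4.  25.   4.  -1. -82.  -4.]
[ 1.8183609   2.57190518 -0.27219383]
```

The residual force (-4, 14 N) points radially outward from the pin, so my path is a few mm inside the true circle. I'll bias the next rows outward.

```bash
python3 -m pendant '[[[0,-0.2,0,0,0,0,0],[0,-0.2,0,0,0,0,0],[0,-0.25,-0.46,0.6,0,0,0],[0,-0.24,-0.48,0.6,0,0,0],[0,-0.2,-0.48,0.6,0,0,0],[0,-0.2,-0.49,0.6,0,0,0],[0,0,0,0,0,0,0]]]';python3 arc.py
```

```text
clock: 7.47
tool_pos: [0.641, -0.1439, 0.2105]
orientation: [-75.0, 0.0, 89.2]
force: [-2.2, 3.3, 5.1]
opening: 0.0113
rod rel [-0.0038 -0.0378  0.1063] r 0.10636678055806141 theta 76.65835148034037
F [-2.2  3.3  5.1] rpy [-75.    0.   89.2] open 0.011286961812336125 q [  4.  29.  10.  -1. -87.  -4.]
```

```bash
python3 -m pendant '[[[0,-0.13,-0.44,0.6,0,0,0],[0,-0.12,-0.44,0.6,0,0,0],[0,-0.1,-0.45,0.6,0,0,0],[0,-0.08,-0.45,0.6,0,0,0],[0,-0.07,-0.45,0.6,0,0,0],[0,-0.05,-0.46,0.6,0,0,0],[0,0,0,0,0,0,0]]]';python3 arc.py
python3 - <<'E'
from plant import snapshot
import cv2
s=snapshot("side");cv2.imwrite("pics/s4.png",cv2.resize(s["image"][:240,180:480,::-1],None,fx=2.5,fy=2.5))
E
```

```text
clock: 8.05
tool_pos: [0.6688, -0.1443, 0.2081]
orientation: [-71.5, 0.1, 89.2]
force: [1.5, 2.3, 5.2]
opening: 0.0109
rod rel [ 0.0247 -0.0377  0.1037] r 0.1065958442414784 theta 92.1072880014116
F [1.5 2.3 5.2] rpy [-71.5   0.1  89.2] open 0.010864170852568442 q [  3.  34.  18.  -1. -92.  -4.]
```

View pics/s4.png

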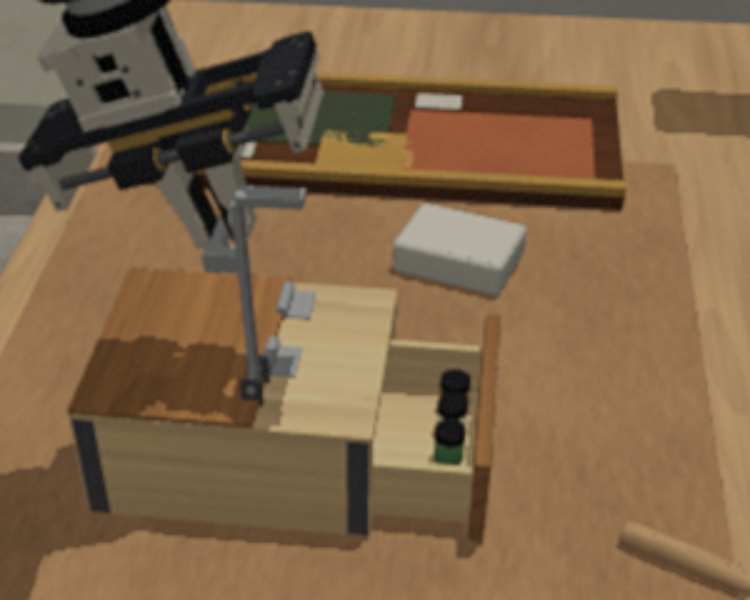

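The stay is now about upright, with its bent end pointing forward at about (270,195) in the zoom. I'll take it a little further, to about 102°.

```bash
python3 -m pendant '[[[0,-0.04,-0.46,0.6,0,0,0],[0,-0.03,-0.46,0.6,0,0,0],[0,-0.02,-0.46,0.6,0,0,0],[0,0,-0.46,0.6,0,0,0],[0,0,0,0,0,0,0]]]';python3 arc.py
python3 - <<'E'
from plant import snapshot
import cv2
s=snapshot("side");cv2.imwrite("pics/s5.png",cv2.resize(s["image"][:240,180:480,::-1],None,fx=2.5,fy=2.5))
E
```

```text
clock: 8.52
tool_pos: [0.6863, -0.1446, 0.2019]
orientation: [-69.0, 0.0, 89.2]
force: [1.6, 2.3, 4.4]
opening: 0.0109
rod rel [ 0.0427 -0.0377  0.0973] r 0.10626606284717466 theta 102.35430128402639
F [1.6 2.3 4.4] rpy [-69.    0.   89.2] open 0.010865204757530065 q [  3.  37.  23.  -1. -96.  -4.]
```

View pics/s5.png

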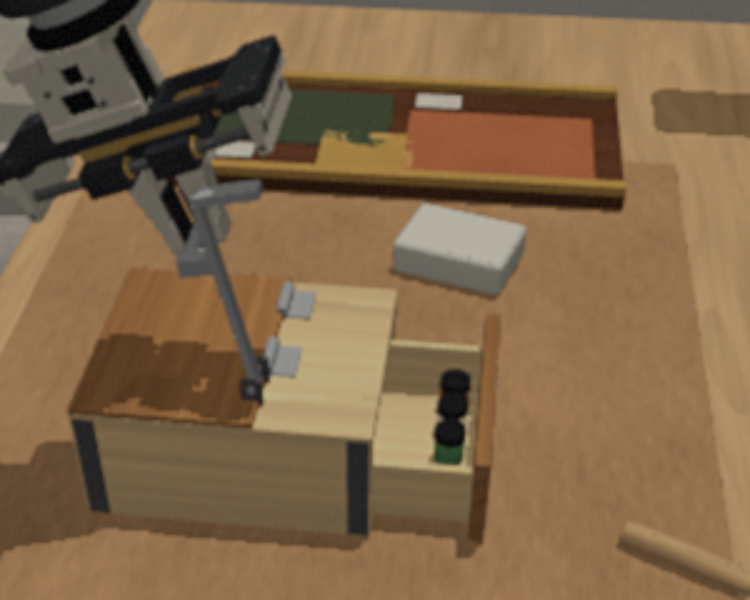

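```bash
python3 -m pendant '[[[0,0,0,0,0,0,0.45],[0,0,0,0,0,0,0.45],[0,0,0,0,0,0,0.45],[0,0,0,0,0,0,0.45],[0,0,0,0,0,0,0.45],[0,0,0,0,0,0,0.45],[0,0,0,0,0,0,0.45]]]';python3 -m pendant '[[[-1,0,0,0,0,0,0.45],[-2,0,0,0,0,0,0.45],[-3,0,0,0,0,0,0.45],[-3,0,0,0,0,0,0.45],[0,-3,0,0,0,0,0.45],[0,-3,0,0,0,0,0.45],[0,0,0,0,0,0,0.45]]]'
python3 - <<'E'
from plant import snapshot
import cv2
s=snapshot("side");cv2.imwrite("pics/s6.png",cv2.resize(s["image"][:240,180:480,::-1],None,fx=2.5,fy=2.5))
E
```

```text
clock: 9.15
tool_pos: [0.6841, -0.1446, 0.2023]
orientation: [-69.0, 0.0, 89.2]
force: [0.1, 0.2, -0.1]
opening: 0.0396
clock: 9.73
tool_pos: [0.7061, -0.2385, 0.2637]
orientation: [-69.4, 0.2, 89.1]
force: [-0.6, 1.2, 2.2]
opening: 0.0392
```

View pics/s6.png

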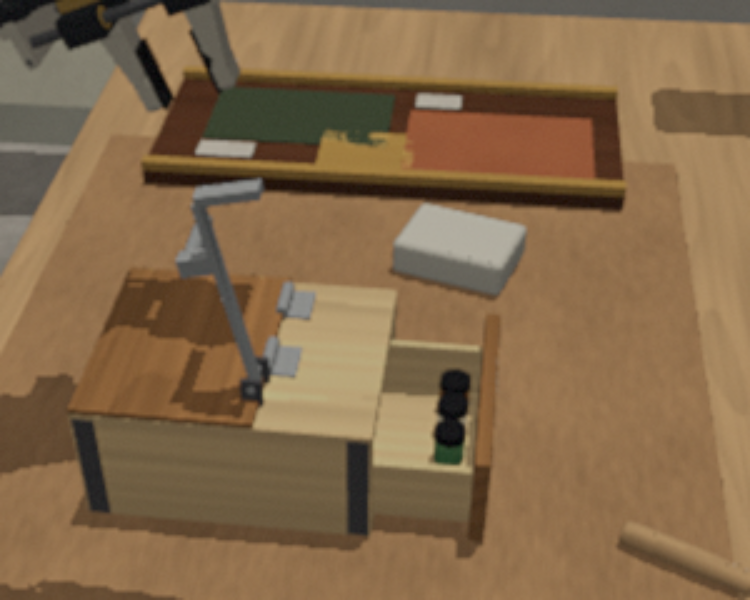

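The stay remains up and leaning back, free of the gripper. Retracting in front of the drawer and straightening the tool.

```bash
python3 -m pendant '[[[0,1.2,3.1,0,0,0,1],[0,1.2,3.1,0,0,0,1],[0,1.2,3.1,0,0,0,1],[0,1.2,3.1,0,0,0,1],[0,1.2,3.1,0,0,0,1],[0,1.2,3.1,0,0,0,1],[0,1.2,3.1,0,0,0,1],[0,1.2,3.1,0,0,0,1],[0,0,0,-7,0,0,1],[0,0,0,-7,0,0,1],[0,0,0,-7,0,0,1]]]';python3 -m pendant '[[[0,0,0,0,7,0,1],[0,0,0,0,7,0,1],[0,0,0,0,7,0,1],[0,0,0,0,7,0,1],[0,0,0,0,7,0,1],[0,0,0,0,7,0,1],[0,0,0,0,7,0,1],[0,0,0,0,7,0,1],[0,0,0,0,7,0,1],[0,0,0,0,7,0,1],[0,0,0,0,7,0,1],[0,0,0,0,7,0,1]]]'
python3 - <<'E'
from err import *
P=R.from_euler("z",p[2])*R.from_euler("xyz",[-90,0,0],degrees=True)
to(w(p,(-p[4]-.012-.04,0,.056)),P)
E
```

```text
clock: 10.7
tool_pos: [0.4385, -0.232, 0.258]
orientation: [-90.4, 0.1, 89.2]
force: [-0.1, 0.5, 0.5]
opening: 0.0873
clock: 11.7
tool_pos: [0.4378, -0.2318, 0.2574]
orientation: [-90.0, 0.0, 4.8]
force: [0.8, -0.6, -0.7]
opening: 0.0875
clock 11.7 pos [ 0.4378 -0.2318  0.2574] rpy [-9.002e+01  2.000e-02  4.800e+00] F [ 0.8 -0.6 -0.7] open 0.08746018000916728 q [ -5.1   2.2 -18.6   0.  -69.2 -80.1]
shift tool cm [ 0.32 20.14  7.82]
rotvec tool [ 0.02  5.71 -0.02]
```

```bash
python3 -m pendant '[[[0.1,0.1,3.9,0,5.7,0,1],[0,0.1,3.9,0,0,0,1],[0,0,0,0,0,-6,1],[0,0,0,0,0,0,1]]]'
python3 - <<'E'
from err import *
P=R.from_euler("z",p[2])*R.from_euler("xyz",[-90,0,0],degrees=True)
to(w(p,(-p[4]-.012-.04,0,.056)),P)
E
```

```text
clock: 12.03
tool_pos: [0.4341, -0.1529, 0.2552]
orientation: [-90.0, -6.3, -0.3]
force: [-1.8, -1.3, -0.8]
opening: 0.0874
clock 12.0333 pos [ 0.4341 -0.1529  0.2552] rpy [-89.96  -6.31  -0.33] F [-1.8 -1.3 -0.8] open 0.0874362241234531 q [  5.8  -5.5 -26.8   0.7 -62.4 -96.4]
shift tool cm [-2.17 19.8  -0.09]
rotvec tool [-0.07  0.59  6.31]
```

Straight down by 19.8 cm, then a look.

```bash
python3 -m pendant '[[[-0.5,3.9,0,0,0.6,0,1],[-0.5,3.9,0,0,0,0,1],[-0.5,3.9,0,0,0,0,1],[-0.4,3.9,0,0,0,0,1],[-0.4,3.9,0,0,0,0,1],[0,0,0,0,0,0,1],[0,0,0,0,0,0,1]]]'
python3 - <<'E'
from err import *
to(w(p,(-p[4]-.012,0,.056)))
from plant import snapshot
for n in("side","top"):
    s=snapshot(n);cv2.imwrite(f"pics/{n}7.png",s["image"][:,:,::-1])
E
```

```text
clock: 12.62
tool_pos: [0.4321, -0.1543, 0.0582]
orientation: [-90.0, -5.7, -1.0]
force: [0.2, 0.2, 0.3]
opening: 0.0875
clock 12.6167 pos [ 0.4321 -0.1543  0.0582] rpy [-90.    -5.68  -1.04] F [0.2 0.2 0.3] open 0.08751544045595117 q [  5.7   8.2 -43.3   1.2 -32.9 -97.7]
shift tool cm [4.18 0.63 0.08]
```

View pics/side7.png

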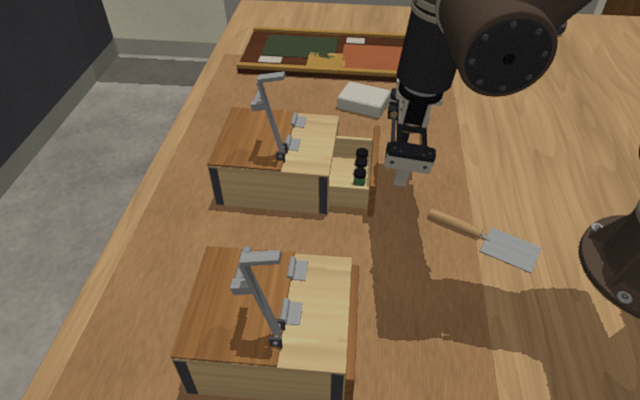

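The fingers stand in front of the drawer front with about 3 cm to go, and the stay is up. Pushing.

```bash
python3 -m pendant '[[[1.2,0.12,0,0,0,0,1],[1,0.1,0,0,0,0,1],[0.7,0.07,0,0,0,0,1],[0.5,0.05,0,0,0,0,1],[0.5,0.05,0,0,0,0,1],[0.5,0.05,0,0,0,0,1],[0.6,0.06,0,0,0,0,1],[0.6,0.06,0,0,0,0,1],[0.6,0.06,0,0,0,0,1],[0.6,0.06,0,0,0,0,1],[0.6,0.06,0,0,0,0,1],[0,0,0,0,0,0,1]]]'
python3 - <<'E'
from err import *
to(w(p,(-.012-.0095,0,.056)))
from plant import snapshot
for n in("side",):
    s=snapshot(n);cv2.imwrite(f"pics/{n}8.png",s["image"][:,:,::-1])
E
```

```text
clock: 13.72
tool_pos: [0.5099, -0.1547, 0.0596]
orientation: [-89.9, -6.1, -1.0]
force: [0.2, 0.5, 0.3]
opening: 0.0879
clock 13.7167 pos [ 0.5099 -0.1547  0.0596] rpy [-89.95  -6.06  -1.01] F [0.2 0.5 0.3] open 0.0878840282343203 q [  4.6  14.2 -34.5   0.9 -35.2 -96.4]
shift tool cm [ 2.55  0.64 -0.01]
```

View pics/side8.png

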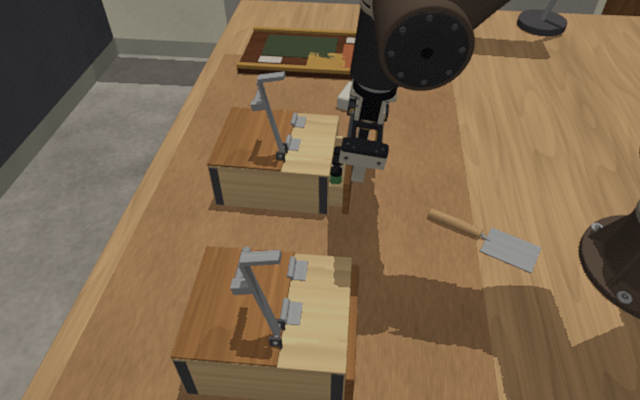

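```bash
python3 -m pendant '[[[0.5,0.05,0,0,0,0,1],[0.5,0.05,0,0,0,0,1],[0.5,0.05,0,0,0,0,1],[0.4,0.04,0,0,0,0,1],[0.3,0.03,0,0,0,0,1],[0.2,0.02,0,0,0,0,1]]]'; python3 -m pendant '[[[0.2,0.02,0,0,0,0,1],[0.1,0,0,0,0,0,1]]]';python3 -m pendant '[[[0.1,0,0,0,0,0,1]]]'
```

```text
clock: 14.27
tool_pos: [0.5327, -0.1552, 0.0596]
orientation: [-89.9, -6.0, -1.0]
force: [-1.9, 0.9, -0.6]
opening: 0.0878
clock: 14.43
tool_pos: [0.5354, -0.1553, 0.0597]
orientation: [-89.9, -6.0, -1.0]
force: [-1.4, 0.1, -1.4]
opening: 0.0882
clock: 14.52
tool_pos: [0.536, -0.1553, 0.0598]
orientation: [-89.9, -6.0, -1.0]
force: [-4.4, 1.6, 0.7]
opening: 0.0874
```

```bash
for i in 1; do python3 -m pendant '[[[0.1,0,0,0,0,0,1],[0.1,0,0,0,0,0,1]]]';done; python3 -m pendant '[[[0.1,0,0,0,0,0,1],[0,0,0,0,0,0,1]]]'
```

```text
clock: 14.68
tool_pos: [0.5361, -0.1553, 0.0597]
orientation: [-89.9, -5.8, -1.0]
force: [-10.9, 2.3, 5.9]
opening: 0.088
clock: 14.85
tool_pos: [0.5361, -0.1554, 0.0597]
orientation: [-89.9, -5.7, -1.0]
force: [-11.2, 3.1, 6.9]
opening: 0.0877
```

The tool stopped hard at x = 0.536, as predicted for fully shut, with 11 N. Backing off and checking.

```bash
python3 -m pendant '[[[-1,0,0,0,0,0,1],[-2,-0.2,0,0,0,0,1],[-3,-0.3,0,0,0,0,1],[-3,-0.3,0,0,0,0,1],[-2,-3,0,0,0,0,1],[0,-3.5,0,0,0,0,1],[0,-3.5,0,0,0,0,1],[0,0,0,0,0,0,1]]]'
python3 - <<'E'
from h import *
from plant import snapshot,silhouettes
p=np.load("p.npy")
for n in("side","top"):
    s=snapshot(n);im=s["image"][:,:,::-1].copy()
    if n=="side": 
        c=im[70:230,190:390];cv2.imwrite("pics/side9.png",cv2.resize(c,None,fx=3.7,fy=3.7))
    else:
        c=im[90:260,320:450];cv2.imwrite("pics/top9.png",cv2.resize(c,None,fx=3.5,fy=3.5))
    for l in [(-.012,-.09,.084),(-.012,.09,.084)]: print(n,"expected shut",proj(s,w(p,l)).round(1))
    for a in np.radians([90,100,105]):print("tip",np.degrees(a),proj(s,w(p,(.09-.146*np.cos(a),p[3],.115+.146*np.sin(a)))).round(1))
    print([ (r["confidence"],r["bbox"]) for t in("stay","drawer_front") for r in silhouettes(s,t)[:2]])
E
```

```text
clock: 15.52
tool_pos: [0.4223, -0.1536, 0.1634]
orientation: [-90.0, -6.7, -1.0]
force: [1.4, 0.1, 0.9]
opening: 0.0874
side expected shut [344.6 123.7]
side expected shut [335.1 183.7]
tip 90.0 [276.5  80.6]
tip 100.0 [261.1  80.7]
tip 105.00000000000001 [253.7  81.7]
[(0.6, [250.8, 69.9, 35.5, 81.9]), (0.88, [328.1, 122.0, 19.5, 90.2])]
top expected shut [437.6 218.5]
top expected shut [348.4 218.9]
tip 90.0 [378.2 141.4]
tip 100.0 [377.5 127.2]
tip 105.00000000000001 [377.  120.8]
[(0.93, [364.3, 121.0, 41.2, 46.0]), (0.68, [344.8, 209.5, 89.9, 14.0])]
```

View pics/side9.png

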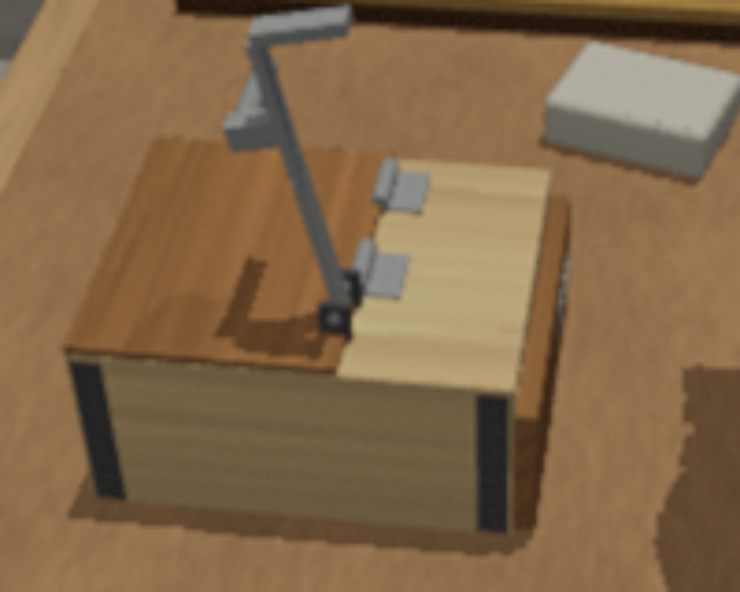

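View pics/top9.png

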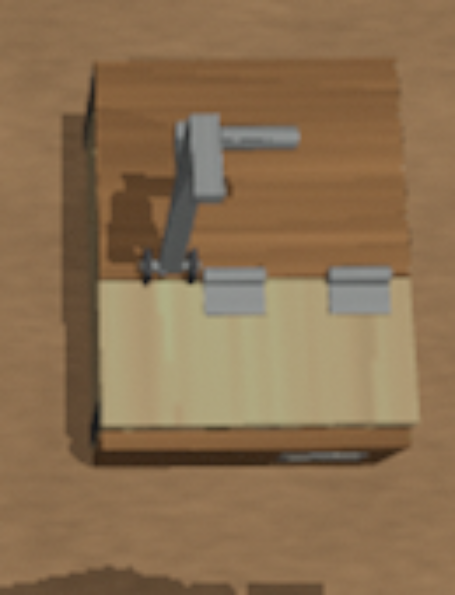

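Both views show the drawer front flush with the chest, its corner at (344,124) in the side view against (344.6,123.7) predicted. The stay leans back at about 101°, and the robot is clear.

```bash
python3 -c "
from plant import ctrl
print(ctrl.close_job())"
```

```text
the job is handed in; nothing more can be done
None
```

The job is done and handed in at about 15.6 s of the 56 s allowed. I gripped the stay's side handle and swung the stay up until it leaned back. I then let go and pushed the drawer shut with the open fingers.

**Last checks:**
- **Drawer:** it stopped hard at the predicted shut position, with a push of about 11 N. Afterwards its top corner showed within about 1 px of where it should be when shut.
- **Stay:** it stands leaning back at about 101–102°, and it stayed there after I let go and through the push.
- **Robot:** it was clear of everything at hand-in.

**One disagreement:** partway through the lift, the wrist force rose to about 19 N because my estimated arc ran a few mm inside the stay's true one. I shifted the path outward and the force fell to about 5 N. No reading came near the limits, but I only read the force at the end of each move, not continuously.

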